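# Assemble the architect's model house on its plot

### The job

Build the model house on the larger walled plot from the bottom up: lift the ground floor over the low wall and set it flat inside, then put the long upper storey on it, then the pitched roof on that, each centred on the piece below with its length running the same way. Set the small garage flat inside the low wall of the smaller plot, at any time. Set every piece down gently without dropping it, and leave the glue jar, the tape roll and the brick sample where they are.

Things in the scene. Friction and masses are not known exactly. Their poses are not given: they have to be found in the camera images.
- ground_floor: Ground floor of the model: solid off-white block with dark windows, 92 (x) x 62 (y) x 42 (z) mm, 130 g, flat top. Loose, upright on the table. Origin: centre of its underside; x along its length, z up. It may go either way round.
- upper_storey: Upper storey: the longest and narrowest off-white block, dark windows, 130 (x) x 54 (y) x 34 (z) mm, 120 g, flat top; it overhangs the ground floor at both ends. Loose, upright. Origin: centre of its underside; x along its length, z up. Either way round.
- roof: Pitched roof, grey board, 100 g: eaves slab 132 (x) x 66 (y) x 12 (z) mm, two slopes rising from it to the ridge 30 mm above the underside, and astride the middle of the ridge an off-white rooflight box 60 (x) x 28 (y) mm with upright sides, its top 46 mm above the underside (its long sides stand clear of the slopes from 23 to 46 mm); a good grip. Flat underside. Loose, upright. Origin: centre of its underside; x along the ridge, z up. Either way round.
- garage: Garage: the smallest off-white block, 66 (x) x 46 (y) x 38 (z) mm, 70 g, flat top, dark door on both ends. Loose, upright. Origin: centre of its underside; x along its length, z up. Either way round.
- house_plot: Larger plot, for the house: fixed wooden base board 160 (x) x 130 (y) x 6 (z) mm with a low grey-board wall on it, 6 mm thick, rising 10 mm above the board (16 mm above the table), round a clear opening of 116 (x) x 86 (y) mm. Origin: centre of the board's underside, on the table, under the middle of the opening; x along its length. The floor inside the wall is 6 mm above the origin.
- garage_plot: Smaller plot, for the garage: fixed wooden base board 128 (x) x 108 (y) x 6 (z) mm with a low grey-board wall, 6 mm thick, rising 10 mm above the board (16 mm above the table), round a clear opening of 90 (x) x 70 (y) mm. Origin: centre of the board's underside, on the table, under the middle of the opening; x along its length. The floor inside the wall is 6 mm above the origin.
- glue_jar: Bystander: round glue jar with a metal cap, 60 mm across, 75 mm high, loose. Origin: centre of its underside.
- tape_roll: Bystander: roll of masking tape lying flat, 90 mm across, 20 mm high, loose. Origin: centre of its underside.
- brick_sample: Bystander: terracotta block with round dark holes, 35 (x) x 65 (y) x 70 (z) mm, standing loose. Origin: centre of its underside.

How it is judged:
On the way, in this order (a step that is already met when the one before it is completed fails the run):
1. the ground floor stands flat inside the wall of the larger plot, let go (x of ground_floor in the frame of house_plot between -0.014 and 0.014 m and y of ground_floor in the frame of house_plot between -0.014 and 0.014 m and z of ground_floor in the frame of house_plot between 0.003 and 0.009 m and angle between ground_floor's own z axis and vertical below 0.06 rad and contact force between the fingers and ground_floor below 0.05 N and linear speed of ground_floor below 0.02 m/s), for 0.2 s.
2. the upper storey lies centred and lined up on the ground floor, let go (x of ground_floor in the frame of house_plot between -0.014 and 0.014 m and y of ground_floor in the frame of house_plot between -0.014 and 0.014 m and z of ground_floor in the frame of house_plot between 0.003 and 0.009 m and angle between each of ground_floor, upper_storey's own z axis and vertical below 0.06 rad and horizontal distance between upper_storey and ground_floor below 0.011 m and z of upper_storey in the frame of ground_floor between 0.039 and 0.045 m and angle between the x axis of upper_storey and the x axis of ground_floor, either way round below 0.2 rad and contact force between the fingers and upper_storey below 0.05 N and linear speed of upper_storey below 0.02 m/s), for 0.2 s.
3. the roof lies centred and lined up on the upper storey, let go (x of ground_floor in the frame of house_plot between -0.014 and 0.014 m and y of ground_floor in the frame of house_plot between -0.014 and 0.014 m and z of ground_floor in the frame of house_plot between 0.003 and 0.009 m and angle between each of ground_floor, upper_storey, roof's own z axis and vertical below 0.06 rad and horizontal distance between upper_storey and ground_floor below 0.011 m and z of upper_storey in the frame of ground_floor between 0.039 and 0.045 m and angle between the x axis of upper_storey and the x axis of ground_floor, either way round below 0.2 rad and horizontal distance between roof and upper_storey below 0.011 m and z of roof in the frame of upper_storey between 0.031 and 0.037 m and angle between the x axis of roof and the x axis of upper_storey, either way round below 0.2 rad and contact force between the fingers and roof below 0.05 N and linear speed of roof below 0.02 m/s), for 0.2 s.
At the end, for the whole second after the job is handed in: Ground floor and garage flat on the board inside their own plots' walls; upper storey on ground floor, roof on upper storey, each within 11 mm of centre and 0.2 rad of parallel (either way round); all within 3 mm of resting height, tilted under 0.06 rad, slower than 0.02 m/s (x of ground_floor in the frame of house_plot between -0.014 and 0.014 m and y of ground_floor in the frame of house_plot between -0.014 and 0.014 m and z of ground_floor in the frame of house_plot between 0.003 and 0.009 m and angle between each of ground_floor, upper_storey, roof, garage's own z axis and vertical below 0.06 rad and horizontal distance between upper_storey and ground_floor below 0.011 m and z of upper_storey in the frame of ground_floor between 0.039 and 0.045 m and angle between the x axis of upper_storey and the x axis of ground_floor, either way round below 0.2 rad and horizontal distance between roof and upper_storey below 0.011 m and z of roof in the frame of upper_storey between 0.031 and 0.037 m and angle between the x axis of roof and the x axis of upper_storey, either way round below 0.2 rad and x of garage in the frame of garage_plot between -0.014 and 0.014 m and y of garage in the frame of garage_plot between -0.014 and 0.014 m and z of garage in the frame of garage_plot between 0.003 and 0.009 m and linear speed of each of ground_floor, upper_storey, roof, garage below 0.02 m/s); the robot touches nothing.
It fails at once if the glue jar is moved more than 25 mm (distance of glue_jar from where it was at the start of the episode above 0.025 m).
It fails at once if the tape roll is moved more than 25 mm (distance of tape_roll from where it was at the start of the episode above 0.025 m).
It fails at once if the brick sample is moved more than 25 mm (distance of brick_sample from where it was at the start of the episode above 0.025 m).
It fails at once if a piece is rammed down onto what is below it (over 60 N) (contact force between ground_floor and house_plot above 60 N or contact force between upper_storey and ground_floor above 60 N or contact force between roof and upper_storey above 60 N or contact force between garage and garage_plot above 60 N).
It fails at once if a piece is dropped: falls ungripped from more than about 18 mm (faster than 0.6 m/s) ((linear speed of ground_floor above 0.6 m/s and contact force between the fingers and ground_floor below 0.05 N) or (linear speed of upper_storey above 0.6 m/s and contact force between the fingers and upper_storey below 0.05 N) or (linear speed of roof above 0.6 m/s and contact force between the fingers and roof below 0.05 N) or (linear speed of garage above 0.6 m/s and contact force between the fingers and garage below 0.05 N)).
It also fails if it takes over 128 s, if anything falls off the work surface, if the arm or the gripper's body presses on something with over 40 N, if the wrist force passes 120 N, or if a joint passes its speed limit or range.

### The arm

A 6-joint arm with a two-finger parallel gripper is mounted at the origin on the work surface. World frame = base frame: x ahead of the robot, y to its left, z up, the work surface at z = 0. Lengths are in m, angles in rad, forces in N, time in s.
With the tool pointing down it reaches from about 0.35 to 0.85 m from the base axis. Payload 8.1 kg.
Tool frame: the origin (TCP) lies at the very end of the fingers, on their centre line; the grasp point (between the pads) lies 19 mm behind it (arm.grip_depth is the distance from the TCP to the grasp point, in m); z points along the fingers, y is the direction in which the jaws open and shut (so a half turn about z gives the same grasp; the last joint's range is limited). The gripper opens to 85 mm and grips with 20 to 120 N. Pads are 22 mm wide; open, the fingers measure 114 mm over their backs; the gripper's body (76 mm by 85 mm) begins 54 mm behind the grasp point. The pads swing forward as they close: fully open they stand 13 mm farther back than shut.
Start: joints at [-1.219, 0.13, 1.488, -0, 1.523, -0.085], TCP at [0.254, -0.544, 0.231] pointing down, gripper open.
Joint ranges: [-2.96, 2.96], [-0.89, 2.26], [0.02, 2.5], [-1.34, 4.48], [0, 2.73], [-2.66, 2.66]. Speed limits (rad/s): [2.39, 2.39, 2.79, 3.14, 3.14, 3.14].

### API

Orientations are given as a unit quaternion [w, x, y, z].
In Python, from bench import arm gives the robot as it stands. The module is installed in compiled form; this text tells all that it offers.
- The arm moves only by the tool move_arm, never from a script. Its argument "targets" is a list of rows, each a list of 7 numbers: the turn, a rotation vector about the tool's x, y, z in units of 8 degrees (1.0 is 8 degrees), then the shift along the tool's x, y, z in units of 60 mm (1.0 is 60 mm), then the gripper command: -1 is shut, 1 is fully open, values between are in proportion. A call has 1 to 10 rows; each row shifts and turns the pose as measured when the row begins, along the tool's axes as they then stand; what a row does not reach is not made up. A row lasts 1/8 s, in which the tool goes at most 62.5 mm and 10.7 degrees, less where a joint would pass 70% of its speed; a pose out of reach is approached as far as the arm can. A call is refused whole if a number of a shift passes 1 or a number of a turn 1, either way. A call with a gripper value outside its range is refused whole. The fingers move at their own pace and stop on an object; the grip force is fixed at half the most. Time passes only in rows, so rows that do not move let the fingers close. It gives the time, the measured TCP pose, the force and the opening at its end, in the units of the state.
- arm.get_state(): the state, without advancing time (a new reading comes with each control period).
- arm.camera(name): name is "side" or "top" or "wrist"; returns (picture, depth): 384x512x3 uint8, red, green, blue; 384x512 float32, m along the optical axis (not along the pixel's ray), 0 where there is no reading.
- arm.camera_info(name): a dict with "fx", "fy", "cx", "cy" (pixels), "T" (4x4, takes a point from camera to world coordinates); the wrist camera has in their place "T_tool_cam" (4x4, takes a point from camera to tool coordinates, whose origin is the TCP and whose axes are the flange's). Camera axes: x right, y down, z forward; pixel columns grow to the right and rows downward; lengths in m; the calibration is good to about 2 mm. A picture is of the moment at which its call begins: read the wrist's pose just before it. camera_info takes no time and is no camera call.
- arm.close_job(): hands the job in, once; it reports no verdict.
Trained networks look in the newest picture that a camera, given by its name, has taken for a name from the list of things; names that differ only in an ending like _2 or _b are one class to them, and where a whole thing is asked for, a point or a joint stands for the part that bears it (a point fixed in the world has none). Each returns a list of dicts, best first, with "p" (0 to 1); they miss things now and then, are a little off and sometimes report something else, mostly with a low value. They report only what shows in the picture. A call takes as long as a camera call.
- arm.outline_of(camera, name): "mask" (384x512 bool, what is visible of it) and "pixel" ([column, row] in pixels, amid what is visible of it).
The state is a dict: "t": time; "joint_pos": joint angles; "joint_velocities": joint speeds; "joint_torque": joint torques, N m; "position": TCP position; "eef_rot": TCP orientation; "wrist_force": force on the tool from outside, world axes, zero at the start; "moment": the same for the moment, N m; "grip_width": finger opening in m.
Only numpy, scipy, OpenCV 4.12 (cv2) and the standard library are available. Lean on these libraries where they do the work, as an engineer would, in place of code of your own. Each camera call takes 0.05 s, during which the arm holds its last target. There are 200 camera calls.

## Working session

There is one attempt and no reset: what is moved stays moved. The work goes in short steps, Python scripts to look and compute and a tool call to move; the robot and the scene stay as the last step left them, time stands still between calls to the robot, and variables do not carry over. Pictures are saved under pics/ and viewed, about 12 in all and at most 16, crops included, and the job is handed in when it is done.

Besides the shell and the picture viewer there is one more tool, called after "Request:" in YAML: its name, and indented under it one key for each argument. move_arm: Moves the arm, as the interface text tells. Its arguments: {"type":"object","properties":{"targets":{"type":"array","items":{"type":"array","items":{"type":"number"}}}},"required":["targets"]}

```bash
mkdir -p pics; cat > h.py <<'E'
import numpy as np, cv2
from bench import arm
from scipy.spatial.transform import Rotation as R
def cloud(cam,d,T):
    i=arm.camera_info(cam); v,u=np.indices(d.shape)
    P=np.stack([(u-i['cx'])/i['fx']*d,(v-i['cy'])/i['fy']*d,d],-1)
    return P@T[:3,:3].T+T[:3,3]
def toolT(s):
    T=np.eye(4);q=s['eef_rot'];T[:3,:3]=R.from_quat([q[1],q[2],q[3],q[0]]).as_matrix();T[:3,3]=s['position'];return T
def camT(cam):
    i=arm.camera_info(cam)
    return i['T'] if 'T' in i else toolT(arm.get_state())@i['T_tool_cam']
def find(cam,name,P,zmin=None,zmax=None):
    o=arm.outline_of(cam,name)
    if not o: return None
    o=o[0]; m=o['mask']; Q=P[m]; Q=Q[np.isfinite(Q).all(1)]
    zt=np.percentile(Q[:,2],95) if len(Q) else 0
    lo=zt-.006 if zmin is None else zmin
    hi=zt+.006 if zmax is None else zmax
    K=Q[(Q[:,2]>lo)&(Q[:,2]<hi)]
    r=cv2.minAreaRect((K[:,:2]*1000).astype(np.float32))
    return o['p'],o['pixel'],zt,r,len(K)
E
python3 - <<'E'
from h import *
s=arm.get_state();print(s['position'],s['eef_rot'],s['grip_width'])
names="ground_floor upper_storey roof garage house_plot garage_plot glue_jar tape_roll brick_sample".split()
ims=[]
for c in ('top','side'):
    T=camT(c);im,d=arm.camera(c);P=cloud(c,d,T);P[d==0]=np.nan
    cv2.imwrite(f'pics/{c}0.png',im[...,::-1]);print(c,np.round(T,3).tolist())
    for n in names:
        f=find(c,n,P)
        if f: print(n,round(f[0],2),np.round(f[1]),'zt %.3f'%f[2],np.round(f[3][0],1),np.round(f[3][1],1),round(f[3][2],1),f[4])
        else: print(n,None)
E
```

```text
[ 0.2536668  -0.54314043  0.23022911] [-9.13326681e-04  9.76244049e-01  2.16671892e-01 -1.19033099e-04] 0.08545602567537286
top [[-0.004, -0.998, 0.059, 0.509], [-0.999, 0.002, -0.034, 0.027], [0.034, -0.059, -0.998, 1.092], [0.0, 0.0, 0.0, 1.0]]
ground_floor 0.74 [389. 184.] zt 0.046 [ 612.4 -371.4] [62.8 92.7] 77.7 754
upper_storey 0.96 [124. 264.] zt 0.039 [394.2 331.1] [ 54.7 131.6] 64.9 1036
roof 0.98 [106. 185.] zt 0.049 [603.9 375. ] [60.2 29.4] 19.9 271
garage 0.71 [375. 265.] zt 0.042 [ 393.6 -325.2] [65.9 46.1] 4.6 405
house_plot 0.74 [106. 185.] zt 0.049 [603.9 375. ] [60.2 29.4] 19.9 271
garage_plot 0.9 [304. 193.] zt 0.018 [ 581.6 -143.4] [120.8  95.9] 7.3 317
glue_jar 0.94 [234. 123.] zt 0.079 [761.4  40.7] [49.  50.7] 1.0 315
tape_roll 0.83 [248. 285.] zt 0.025 [372.2 -15.5] [87.1 86.6] 44.1 305
brick_sample 0.93 [283. 116.] zt 0.074 [781.7 -82.1] [62.4 34.9] 89.8 329
side [[-0.964, -0.136, 0.23, 0.329], [-0.267, 0.55, -0.792, 0.791], [-0.018, -0.824, -0.566, 0.6], [0.0, 0.0, 0.0, 1.0]]
ground_floor 0.91 [265. 132.] zt 0.044 [ 609.2 -370.1] [66.9 96.9] 74.3 212
upper_storey 0.85 [288. 298.] zt 0.036 [391.5 333.1] [ 55.5 130.1] 65.4 1568
roof 0.64 [182. 298.] zt 0.047 [601.2 376.7] [60.3 30.9] 19.0 399
garage 0.65 [322. 142.] zt 0.040 [ 389.7 -323.7] [64.6 50.8] 4.1 146
house_plot 0.74 [259. 168.] zt 0.017 [ 583.9 -140.7] [102.   83.1] 2.0 191
garage_plot 0.79 [257. 171.] zt 0.017 [ 584.  -142.8] [102.   87.3] 2.0 213
glue_jar 0.75 [179. 181.] zt 0.076 [757.9  45.5] [47.6 47.7] 38.3 153
tape_roll 0.68 [320. 206.] zt 0.021 [369.6 -13.8] [86.7 88. ] 83.0 253
brick_sample 0.84 [191. 161.] zt 0.071 [771.2 -39.6] [ 43.1 141.5] 8.6 135
```

View pics/top0.png

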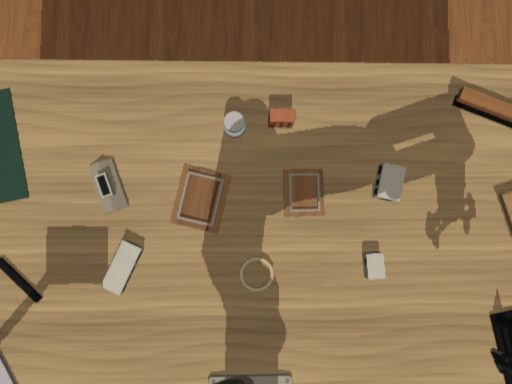

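```bash
python3 - <<'E'
from h import *
for c in ('top','side'):
    T=camT(c);im,d=arm.camera(c);P=cloud(c,d,T);P[d==0]=np.nan
    for n,x0,x1,y0,y1 in (('hp',.42,.75,.06,.27),('gp',.48,.68,-.25,-.05)):
        m=(P[...,0]>x0)&(P[...,0]<x1)&(P[...,1]>y0)&(P[...,1]<y1)
        tab=np.nanmedian(P[m][:,2])
        wall=P[m&(P[...,2]>.0145)&(P[...,2]<.0225)]
        r=cv2.minAreaRect((wall[:,:2]*1000).astype(np.float32))
        print(c,n,r,np.round(tab,4),len(wall),'n>25mm',(m&(P[...,2]>.025)).sum())
    for n in ('house_plot','garage_plot'):
        for o in arm.outline_of(c,n): print(c,n,o['p'],o['pixel'])
    # table level offsets
    for (x,y) in ((.5,.0),(.39,-.2),(.5,.4),(.6,-.27)):
        m=np.hypot(P[...,0]-x,P[...,1]-y)<.03
        print('table',x,y,np.round(np.nanmedian(P[m][:,2]),4))
E
```

```text
top hp ((625.37060546875, 111.46513366699219), (110.06739044189453, 250.99330139160156), 71.44371795654297) 0.0029 364 n>25mm 17
top gp ((587.5425415039062, -143.80844116210938), (82.97854614257812, 99.3974838256836), 89.92484283447266) 0.0029 262 n>25mm 0
top house_plot 0.62 [202.2, 197.2]
top garage_plot 0.75 [304.2, 193.5]
table 0.5 0.0 0.0017
table 0.39 -0.2 0.0016
table 0.5 0.4 0.0019
table 0.6 -0.27 0.0014
side hp ((629.4942626953125, 118.44954681396484), (100.81230163574219, 255.68896484375), 77.1209945678711) 0.0011 335 n>25mm 75
side gp ((584.7882080078125, -143.65151977539062), (102.09809112548828, 86.33710479736328), 0.7669867873191833) 0.0013 137 n>25mm 0
side garage_plot 0.75 [257.1, 168.2]
table 0.5 0.0 0.0004
table 0.39 -0.2 0.0004
table 0.5 0.4 0.0007
table 0.6 -0.27 0.0
```

```bash
cat >> h.py <<'E'
def yaw(s=None):
    T=toolT(s or arm.get_state()); return np.degrees(np.arctan2(T[1,0],T[0,0]))
def plan(x,y,z,yw):
    s=arm.get_state();T=toolT(s);y0=yaw(s)
    d=(yw-y0+90)%180-90
    yt=y0+d; c,n=np.cos(np.radians(yt)),np.sin(np.radians(yt))
    D=np.array([x,y,z])-s['position']
    print('pos',np.round(s['position'],4),'yaw %.1f'%y0,'w %.4f'%s['grip_width'],'F',np.round(s['wrist_force'],1),'t %.1f'%s['t'],'j6 %.2f'%s['joint_pos'][5])
    # tilt error: bring tool z to straight down
    a=np.cross(T[:3,2],[0,0,-1])@T[:3,:3]
    print('PLAN turn z units %.2f'%(-d/8),'tilt units',np.round(np.degrees(a[:2])/8,3),'then shift xyz units',np.round(np.array([D[0]*c+D[1]*n,D[0]*n-D[1]*c,-D[2]])/.06,2))
E
python3 - <<'E'
from h import *
print(np.round(arm.camera_info('wrist')['T_tool_cam'],3).tolist(),arm.camera_info('wrist')['fx'])
plan(.611,-.371,.24,-12.3)
E
```

```text
[[0.001, -0.952, -0.305, 0.078], [1.0, 0.001, -0.001, 0.002], [0.001, -0.305, 0.952, -0.141], [0.0, 0.0, 0.0, 1.0]] 309.00806733699744
pos [ 0.2539 -0.5437  0.2313] yaw 25.0 w 0.0852 F [-0.1 -0.6 -0.5] t 1.3 j6 -0.09
PLAN turn z units 4.67 tilt units [-0.  0.] then shift xyz units [ 5.2  -4.08 -0.15]
```

Request:
move_arm:
  targets:
    - [0,0,0.94,0,0,0,1]
    - [0,0,0.94,0,0,0,1]
    - [0,0,0.94,0,0,0,1]
    - [0,0,0.94,0,0,0,1]
    - [0,0,0.94,0,0,0,1]

```text
t: 1.92
position: [0.2539, -0.5436, 0.2313]
eef_rot: [-0.0, 0.993, -0.119, 0.0]
wrist_force: [-0.4, -0.4, -0.5]
grip_width: 0.0854
```

Request:
move_arm:
  targets:
    - [0,0,0,0.75,-0.6,0,1]
    - [0,0,0,0.75,-0.6,0,1]
    - [0,0,0,0.75,-0.6,0,1]
    - [0,0,0,0.75,-0.6,0,1]
    - [0,0,0,0.75,-0.6,0,1]
    - [0,0,0,0.75,-0.6,0,1]
    - [0,0,0,0.75,-0.5,0,1]
    - [0,0,0,0,0,0,1]

```text
t: 2.92
position: [0.629, -0.3763, 0.2297]
eef_rot: [0.0, 0.992, -0.123, -0.0]
wrist_force: [-0.4, -0.1, 0.1]
grip_width: 0.0853
```

```bash
cat >> h.py <<'E'
def look(names,fn=None):
    T=camT('wrist');im,d=arm.camera('wrist');P=cloud('wrist',d,T);P[d==0]=np.nan
    if fn: cv2.imwrite(f'pics/{fn}.png',im[...,::-1])
    for n in names:
        f=find('wrist',n,P)
        if f: print(n,round(f[0],2),np.round(f[1]),'zt %.3f'%f[2],np.round(f[3][0],1),np.round(f[3][1],1),round(f[3][2],1),f[4])
        else: print(n,None)
    return im,d,P
E
python3 - <<'E'
from h import *
look(['ground_floor'],'w1')
plan(.611,-.371,.24,-12.3)
E
```

```text
ground_floor 0.77 [253. 179.] zt 0.042 [ 612.7 -375.1] [62.2 92.4] 77.5 4471
pos [ 0.6263 -0.3788  0.2309] yaw -14.3 w 0.0852 F [ 0.5 -0.6 -0.3] t 3.0 j6 1.21
PLAN turn z units -0.25 tilt units [0.018 0.   ] then shift xyz units [-0.28 -0.07 -0.15]
```

View pics/w1.png

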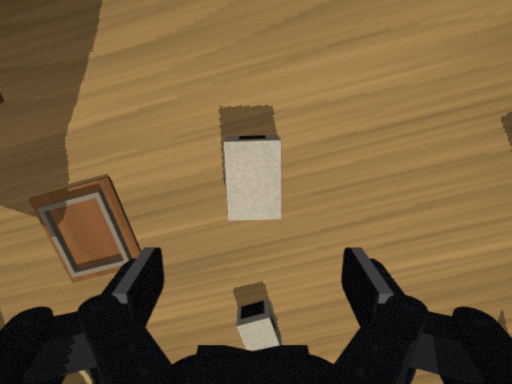

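```bash
python3 -c "
from h import *
plan(.6127,-.3751,.012,-12.5)"
```

```text
pos [ 0.6263 -0.3788  0.2309] yaw -14.3 w 0.0852 F [ 0.5 -0.6 -0.3] t 3.0 j6 1.21
PLAN turn z units -0.22 tilt units [0.018 0.   ] then shift xyz units [-0.23 -0.01  3.65]
```

Request:
move_arm:
  targets:
    - [0.02,0,-0.22,0,0,0,1]
    - [0,0,0,-0.23,0,0.5,1]
    - [0,0,0,0,0,0.9,1]
    - [0,0,0,0,0,0.9,1]
    - [0,0,0,0,0,0.3,1]
    - [0,0,0,0,0,0,1]
    - [0,0,0,0,0,0,1]

```text
t: 3.9
position: [0.6093, -0.385, 0.0813]
eef_rot: [0.003, 0.994, -0.11, 0.005]
wrist_force: [0.2, 0.0, -0.3]
grip_width: 0.0854
```

```bash
python3 -c "
from h import *
plan(.6127,-.3751,.012,-12.5)"
```

```text
pos [ 0.6093 -0.385   0.0813] yaw -12.7 w 0.0854 F [ 0.2  0.  -0.3] t 3.9 j6 1.16
PLAN turn z units -0.02 tilt units [ 0.037 -0.078] then shift xyz units [ 0.02 -0.17  1.15]
```

Request:
move_arm:
  targets:
    - [0.04,-0.08,-0.02,0.02,-0.17,0,1]
    - [0,0,0,0,0,0.5,1]
    - [0,0,0,0,0,0.35,1]
    - [0,0,0,0,0,0,1]
    - [0,0,0,0,0,0,1]

```text
t: 4.53
position: [0.6192, -0.3766, 0.0392]
eef_rot: [0.002, 0.994, -0.108, 0.005]
wrist_force: [0.4, 0.3, 0.9]
grip_width: 0.0855
```

```bash
python3 -c "
from h import *
plan(.6127,-.3751,.012,-12.5)"
```

```text
pos [ 0.6192 -0.3766  0.0392] yaw -12.4 w 0.0855 F [0.4 0.3 0.9] t 4.5 j6 1.17
PLAN turn z units 0.01 tilt units [ 0.027 -0.081] then shift xyz units [-0.11 -0.    0.45]
```

Request:
move_arm:
  targets:
    - [0.05,-0.12,0,-0.11,0,0.2,1]
    - [0,-0.05,0,0,0,0.25,1]
    - [0,0,0,0,0,0,1]
    - [0,0,0,0,0,0,1]

```text
t: 5.03
position: [0.6129, -0.3757, 0.0118]
eef_rot: [-0.002, 0.994, -0.108, -0.006]
wrist_force: [-0.3, -0.4, 0.5]
grip_width: 0.0852
```

```bash
python3 -c "
from h import *
plan(.6127,-.3751,.012,-12.5)"
```

```text
pos [ 0.6129 -0.3757  0.0118] yaw -12.4 w 0.0852 F [-0.3 -0.4  0.5] t 5.0 j6 1.17
PLAN turn z units 0.01 tilt units [-0.022  0.09 ] then shift xyz units [-0.01 -0.01 -0.  ]
```

Now close, and tidy the tilt.

Request:
move_arm:
  targets:
    - [0,0.04,0,0,0,0,1]
    - [0,0,0,0,0,0,-1]
    - [0,0,0,0,0,0,-1]
    - [0,0,0,0,0,0,-1]
    - [0,0,0,0,0,0,-1]
    - [0,0,0,0,0,0,-1]

```text
t: 5.78
position: [0.6133, -0.376, 0.0127]
eef_rot: [-0.002, 0.994, -0.108, -0.003]
wrist_force: [0.1, 0.5, -1.1]
grip_width: 0.0606
```

```bash
python3 -c "
from h import *
plan(.6127,-.3751,.25,-12.5)"
```

```text
pos [ 0.6133 -0.376   0.0127] yaw -12.4 w 0.0606 F [ 0.1  0.5 -1.1] t 5.8 j6 1.17
PLAN turn z units 0.01 tilt units [-0.018  0.039] then shift xyz units [-0.01 -0.01 -3.95]
```

Request:
move_arm:
  targets:
    - [0,0.03,0,0,0,-0.2,-1]
    - [0,0,0,0,0,-0.8,-1]
    - [0,0,0,0,0,-0.9,-1]
    - [0,0,0,0,0,-0.9,-1]
    - [0,0,0,0,0,-0.9,-1]
    - [0,0,0,0,0,0,-1]

```text
t: 6.52
position: [0.6128, -0.3763, 0.2448]
eef_rot: [-0.001, 0.994, -0.108, 0.0]
wrist_force: [0.6, 0.2, -1.4]
grip_width: 0.0609
```

```bash
python3 -c "
from h import *
plan(.48,.16,.22,-14)"
```

```text
pos [ 0.6128 -0.3763  0.2448] yaw -12.4 w 0.0609 F [ 0.6  0.2 -1.4] t 6.5 j6 1.16
PLAN turn z units 0.20 tilt units [-0.018  0.001] then shift xyz units [-4.31 -8.14  0.41]
```

Request:
move_arm:
  targets:
    - [0,0,0.2,-0.43,-0.82,0,-1]
    - [0,0,0,-0.43,-0.82,0,-1]
    - [0,0,0,-0.43,-0.82,0,-1]
    - [0,0,0,-0.43,-0.82,0,-1]
    - [0,0,0,-0.43,-0.82,0,-1]
    - [0,0,0,-0.43,-0.82,0,-1]
    - [0,0,0,-0.43,-0.82,0,-1]
    - [0,0,0,-0.43,-0.82,0,-1]
    - [0,0,0,-0.43,-0.82,0,-1]
    - [0,0,0,-0.4,-0.8,0,-1]

```text
t: 7.78
position: [0.4749, 0.1746, 0.2417]
eef_rot: [-0.002, 0.992, -0.126, -0.001]
wrist_force: [0.9, -0.1, -1.6]
grip_width: 0.0609
```

Request:
move_arm:
  targets:
    - [0,0,0,0,0,0,-1]
    - [0,0,0,0,0,0,-1]
    - [0,0,0,0,0,0,-1]

```text
t: 8.15
position: [0.4731, 0.1768, 0.2409]
eef_rot: [-0.002, 0.992, -0.123, -0.002]
wrist_force: [-0.1, -0.4, -1.3]
grip_width: 0.0608
```

```bash
cat >> h.py <<'E'
def plot(P,m,h0=.0135,h1=.0195):
    # wall-top points -> rect (outer edge of wall)
    Q=P[m&(P[...,2]>h0)&(P[...,2]<h1)]
    # fit: keep points inside robust box; use erosion-free largest cluster
    return Q
E
python3 - <<'E'
from h import *
im,d,P=look(['house_plot'],'w2')
o=arm.outline_of('wrist','house_plot')
np.savez('w2.npz',P=P,m=o[0]['mask'] if o else np.zeros(d.shape,bool),im=im)
plan(.48,.16,.22,-14)
E
```

```text
house_plot 0.67 [269.  68.] zt 0.015 [570.7 128.8] [ 98.2 127.9] 76.8 2479
pos [0.4733 0.1767 0.241 ] yaw -14.2 w 0.0612 F [-0.6 -0.4 -1.2] t 8.3 j6 2.07
PLAN turn z units -0.03 tilt units [-0.029  0.032] then shift xyz units [0.18 0.24 0.35]
```

View pics/w2.png

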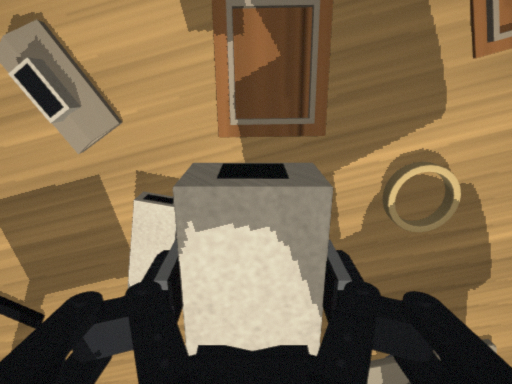

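```bash
python3 -c "
from h import *
plan(.5707,.1288,.022,-13.2)"
```

```text
pos [0.4733 0.1767 0.241 ] yaw -14.2 w 0.0612 F [-0.6 -0.4 -1.2] t 8.3 j6 2.07
PLAN turn z units -0.13 tilt units [-0.029  0.032] then shift xyz units [1.76 0.41 3.65]
```

Request:
move_arm:
  targets:
    - [-0.05,0.04,-0.13,0.3,0.05,0,-1]
    - [0,0,0,0.74,0.18,0,-1]
    - [0,0,0,0.7,0.18,0.1,-1]
    - [0,0,0,0,0,0.8,-1]
    - [0,0,0,0,0,0.8,-1]
    - [0,0,0,0,0,0.6,-1]
    - [0,0,0,0,0,0,-1]
    - [0,0,0,0,0,0,-1]

```text
t: 9.3
position: [0.5822, 0.1182, 0.1015]
eef_rot: [0.003, 0.993, -0.116, 0.005]
wrist_force: [-0.4, 0.6, -1.2]
grip_width: 0.061
```

```bash
python3 -c "
from h import *
plan(.5707,.1288,.022,-13.2)"
```

```text
pos [0.5822 0.1182 0.1015] yaw -13.3 w 0.0610 F [-0.4  0.6 -1.2] t 9.3 j6 1.92
PLAN turn z units -0.01 tilt units [ 0.029 -0.071] then shift xyz units [-0.23 -0.13  1.32]
```

Request:
move_arm:
  targets:
    - [0.03,-0.09,0,-0.23,-0.13,0,-1]
    - [0,0,0,0,0,0,-1]
    - [0,0,0,0,0,0.4,-1]
    - [0,0,0,0,0,0.35,-1]
    - [0,0,0,0,0,0,-1]
    - [0,0,0,0,0,0,-1]

```text
t: 10.05
position: [0.5761, 0.1316, 0.0659]
eef_rot: [-0.002, 0.993, -0.114, 0.006]
wrist_force: [-0.3, -0.1, -0.6]
grip_width: 0.061
```

```bash
python3 -c "
from h import *
plan(.5707,.1288,.021,-13.2)"
```

```text
pos [0.5761 0.1316 0.0659] yaw -13.1 w 0.0610 F [-0.3 -0.1 -0.6] t 10.1 j6 1.94
PLAN turn z units 0.01 tilt units [-0.043 -0.08 ] then shift xyz units [-0.08  0.07  0.75]
```

Request:
move_arm:
  targets:
    - [-0.04,-0.1,0,-0.08,0.07,0.1,-1]
    - [0,0,0,0,0,0.35,-1]
    - [0,0,0,0,0,0,-1]
    - [0,0,0,0,0,0,-1]

```text
t: 10.55
position: [0.5712, 0.1285, 0.0388]
eef_rot: [-0.001, 0.993, -0.114, -0.001]
wrist_force: [-0.1, 0.5, -1.0]
grip_width: 0.0614
```

```bash
python3 -c "
from h import *
plan(.5707,.1288,.020,-13.2)"
```

```text
pos [0.5712 0.1285 0.0388] yaw -13.1 w 0.0614 F [-0.1  0.5 -1. ] t 10.6 j6 1.93
PLAN turn z units 0.01 tilt units [-0.006  0.01 ] then shift xyz units [-0.01 -0.    0.31]
```

Request:
move_arm:
  targets:
    - [0,0,0,0,0,0.2,-1]
    - [0,0,0,0,0,0.1,-1]
    - [0,0,0,0,0,0.02,-1]
    - [0,0,0,0,0,0,-1]

```text
t: 11.05
position: [0.5716, 0.1286, 0.0188]
eef_rot: [-0.001, 0.993, -0.114, -0.0]
wrist_force: [-1.5, -0.4, 0.3]
grip_width: 0.0609
```

```bash
python3 - <<'E'
from h import *
plan(.5707,.1288,.019,-13.2)
im,d=arm.camera('side');cv2.imwrite('pics/s1.png',cv2.resize(im[100:300,100:400,::-1],None,fx=2.5,fy=2.5))
E
```

```text
pos [0.5716 0.1286 0.0188] yaw -13.1 w 0.0609 F [-1.5 -0.4  0.3] t 11.1 j6 1.93
PLAN turn z units 0.01 tilt units [-0.008  0.006] then shift xyz units [-0.01  0.   -0.  ]
```

View pics/s1.png

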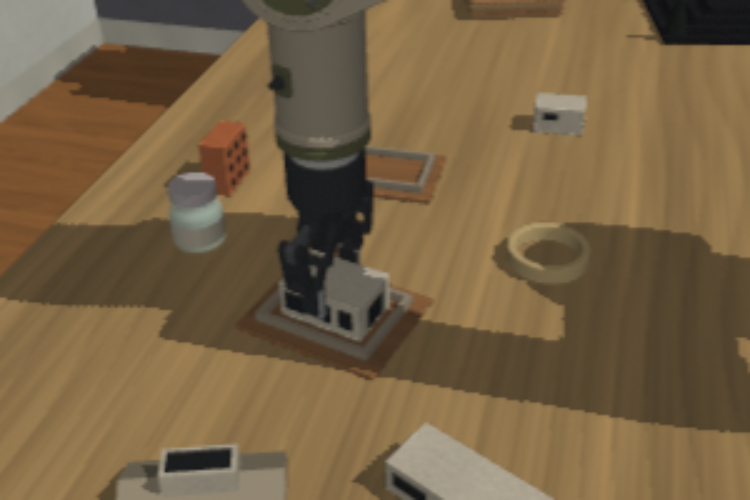

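Request:
move_arm:
  targets:
    - [0,0,0,0,0,0,0.3]
    - [0,0,0,0,0,0,1]
    - [0,0,0,0,0,0,1]
    - [0,0,0,0,0,0,1]
    - [0,0,0,0,0,-0.3,1]
    - [0,0,0,0,0,-0.8,1]
    - [0,0,0,0,0,-0.9,1]
    - [0,0,0,0,0,-0.9,1]
    - [0,0,0,0,0,-0.6,1]
    - [0,0,0,0,0,0,1]

```text
t: 12.35
position: [0.5722, 0.1285, 0.2436]
eef_rot: [-0.001, 0.993, -0.114, 0.003]
wrist_force: [0.6, -0.0, -0.2]
grip_width: 0.0855
```

```bash
python3 - <<'E'
from h import *
look(['ground_floor','house_plot'])
plan(.37,.325,.24,-25)
E
```

```text
ground_floor 0.82 [255. 164.] zt 0.048 [570.7 127.1] [62.1 92.2] 76.9 4431
house_plot 0.68 [246. 124.] zt 0.015 [570.5 128.7] [ 98.2 128.6] 76.7 1824
pos [0.5697 0.1281 0.2375] yaw -13.1 w 0.0855 F [-0.5  0.7 -0.4] t 12.5 j6 1.93
PLAN turn z units 1.48 tilt units [-0.002  0.02 ] then shift xyz units [-4.4  -1.57 -0.04]
```

Request:
move_arm:
  targets:
    - [0,0,0.74,0,0,0,1]
    - [0,0,0.74,0,0,0,1]
    - [0,0,0,-0.73,-0.26,0,1]
    - [0,0,0,-0.73,-0.26,0,1]
    - [0,0,0,-0.73,-0.26,0,1]
    - [0,0,0,-0.73,-0.26,0,1]
    - [0,0,0,-0.73,-0.26,0,1]
    - [0,0,0,-0.7,-0.26,0,1]
    - [0,0,0,0,0,0,1]
    - [0,0,0,0,0,0,1]

```text
t: 13.75
position: [0.3579, 0.3249, 0.2188]
eef_rot: [0.01, 0.975, -0.22, -0.016]
wrist_force: [0.2, -0.3, -0.1]
grip_width: 0.0855
```

```bash
python3 - <<'E'
from h import *
look(['upper_storey','roof'])
plan(.392,.331,.008,-25)
E
```

```text
upper_storey 0.81 [229. 129.] zt 0.034 [393.9 328.6] [ 54.1 130.1] 65.2 6420
roof 0.72 [122.   8.] zt 0.024 [543.2 367.1] [32.7 14.7] 63.0 303
pos [0.3588 0.3247 0.2195] yaw -25.6 w 0.0854 F [ 0.4 -0.2 -0.3] t 13.9 j6 2.64
PLAN turn z units -0.08 tilt units [0.185 0.192] then shift xyz units [ 0.46 -0.33  3.53]
```

Request:
move_arm:
  targets:
    - [0,0,-1,0,0,0,1]
    - [0,0,-1,0,0,0,1]
    - [0,0,-1,0,0,0,1]
    - [0,0,-1,0,0,0,1]
    - [0,0,-1,0,0,0,1]
    - [0,0,-1,0,0,0,1]
    - [0,0,-1,0,0,0,1]
    - [0,0,-1,0,0,0,1]
    - [0,0,-1,0,0,0,1]
    - [0,0,-1,0,0,0,1]

```text
t: 15.15
position: [0.3674, 0.3164, 0.2187]
eef_rot: [-0.003, 0.883, 0.469, -0.019]
wrist_force: [-0.2, -0.4, -0.5]
grip_width: 0.085
```

Request:
move_arm:
  targets:
    - [0,0,-1,0,0,0,1]
    - [0,0,-1,0,0,0,1]
    - [0,0,-1,0,0,0,1]
    - [0,0,-1,0,0,0,1]
    - [0,0,-1,0,0,0,1]
    - [0,0,-1,0,0,0,1]
    - [0,0,-1,0,0,0,1]
    - [0,0,-1,0,0,0,1]
    - [0,0,-1,0,0,0,1]
    - [0,0,-1,0,0,0,1]

```text
t: 16.4
position: [0.376, 0.3077, 0.2181]
eef_rot: [-0.014, 0.362, 0.932, -0.013]
wrist_force: [-0.4, -0.1, -0.0]
grip_width: 0.0852
```

```bash
python3 - <<'E'
from h import *
plan(.3939,.3286,.22,-24.8)
E
```

```text
pos [0.376  0.3077 0.2181] yaw 137.6 w 0.0852 F [-0.4 -0.1 -0. ] t 16.4 j6 -0.26
PLAN turn z units -2.21 tilt units [-0.246 -0.117] then shift xyz units [-0.12  0.44 -0.03]
```

Request:
move_arm:
  targets:
    - [-0.25,-0.12,0,0,0,0,1]
    - [0,0,-0.75,0,0,0,1]
    - [0,0,-0.75,0,0,0,1]
    - [0,0,-0.7,0,0,0,1]
    - [0,0,0,-0.12,0.44,0,1]
    - [0,0,0,0,0,0,1]
    - [0,0,0,0,0,0,1]

```text
t: 17.27
position: [0.3992, 0.3229, 0.2176]
eef_rot: [0.001, 0.215, 0.977, -0.0]
wrist_force: [0.2, 0.3, -0.4]
grip_width: 0.0854
```

```bash
python3 - <<'E'
from h import *
look(['upper_storey'])
plan(.3939,.3286,.008,-24.8)
E
```

```text
upper_storey 0.83 [258. 154.] zt 0.034 [394.2 329. ] [ 54.1 129. ] 65.2 5965
pos [0.399  0.3231 0.2177] yaw 155.2 w 0.0854 F [1.  0.7 0.8] t 17.4 j6 -0.56
PLAN turn z units -0.00 tilt units [0.    0.016] then shift xyz units [0.12 0.05 3.49]
```

Request:
move_arm:
  targets:
    - [0,0,0,0.12,0.06,0.4,1]
    - [0,0,0,0,0,0.8,1]
    - [0,0,0,0,0,0.8,1]
    - [0,0,0,0,0,0.4,1]
    - [0,0,0,0,0,0,1]
    - [0,0,0,0,0,0,1]

```text
t: 18.12
position: [0.3952, 0.3285, 0.0733]
eef_rot: [0.003, 0.216, 0.976, 0.002]
wrist_force: [-0.5, 0.0, -0.2]
grip_width: 0.0856
```

```bash
python3 - <<'E'
from h import *
plan(.394,.3288,.007,-24.8)
E
```

```text
pos [0.3952 0.3285 0.0733] yaw 155.1 w 0.0856 F [-0.5  0.  -0.2] t 18.1 j6 -0.54
PLAN turn z units -0.01 tilt units [0.032 0.037] then shift xyz units [ 0.02 -0.    1.11]
```

Request:
move_arm:
  targets:
    - [0.04,0.04,0,0.02,0,0.4,1]
    - [0,0,0,0,0,0.4,1]
    - [0,0,0,0,0,0.18,1]
    - [0,0,0,0,0,0,1]
    - [0,0,0,0,0,0,1]

```text
t: 18.75
position: [0.4001, 0.3328, 0.0222]
eef_rot: [0.004, 0.216, 0.976, 0.005]
wrist_force: [-0.4, 0.4, -0.1]
grip_width: 0.0855
```

```bash
python3 - <<'E'
from h import *
plan(.394,.3288,.007,-24.8)
E
```

```text
pos [0.4001 0.3328 0.0222] yaw 155.1 w 0.0855 F [-0.4  0.4 -0.1] t 18.8 j6 -0.54
PLAN turn z units -0.02 tilt units [0.077 0.048] then shift xyz units [ 0.06 -0.1   0.25]
```

Request:
move_arm:
  targets:
    - [0.08,0.05,0,0.06,-0.1,0.15,1]
    - [0,0,0,0,0,0.1,1]
    - [0,0,0,0,0,0,1]
    - [0,0,0,0,0,0,1]

```text
t: 19.25
position: [0.3948, 0.3293, 0.0076]
eef_rot: [0.0, 0.216, 0.976, 0.0]
wrist_force: [0.1, 0.0, 0.2]
grip_width: 0.0855
```

```bash
python3 - <<'E'
from h import *
plan(.394,.3288,.007,-24.8)
E
```

```text
pos [0.3948 0.3293 0.0076] yaw 155.1 w 0.0855 F [0.1 0.  0.2] t 19.2 j6 -0.54
PLAN turn z units -0.01 tilt units [0.004 0.002] then shift xyz units [ 0.01 -0.01  0.01]
```

Request:
move_arm:
  targets:
    - [0,0,0,0,0,0,-1]
    - [0,0,0,0,0,0,-1]
    - [0,0,0,0,0,0,-1]
    - [0,0,0,0,0,0,-1]
    - [0,0,0,0,0,0,-1]
    - [0,0,0,0,0,-0.2,-1]
    - [0,0,0,0,0,-0.8,-1]
    - [0,0,0,0,0,-0.9,-1]
    - [0,0,0,0,0,-0.9,-1]
    - [0,0,0,0,0,0,-1]

```text
t: 20.5
position: [0.394, 0.3287, 0.1833]
eef_rot: [0.0, 0.216, 0.976, 0.0]
wrist_force: [0.3, -0.0, -1.6]
grip_width: 0.0528
```

```bash
python3 - <<'E'
from h import *
plan(.5707,.1271,.18,-13.1)
E
```

```text
pos [0.394  0.3287 0.1833] yaw 155.1 w 0.0528 F [ 0.3 -0.  -1.6] t 20.5 j6 -0.54
PLAN turn z units -1.48 tilt units [0.001 0.   ] then shift xyz units [-3.63 -2.61  0.06]
```

Request:
move_arm:
  targets:
    - [0,0,-0.74,0,0,0,-1]
    - [0,0,-0.74,0,0,0,-1]
    - [0,0,0,-0.72,-0.52,0,-1]
    - [0,0,0,-0.72,-0.52,0,-1]
    - [0,0,0,-0.72,-0.52,0,-1]
    - [0,0,0,-0.72,-0.52,0,-1]
    - [0,0,0,-0.5,-0.36,0,-1]
    - [0,0,0,0,0,0,-1]
    - [0,0,0,0,0,0,-1]

```text
t: 21.62
position: [0.5598, 0.1357, 0.1781]
eef_rot: [-0.004, 0.109, 0.994, -0.001]
wrist_force: [0.3, -0.5, -0.8]
grip_width: 0.053
```

```bash
python3 - <<'E'
from h import *
plan(.5707,.1271,.0565,-13.1)
E
```

```text
pos [0.5598 0.1357 0.1781] yaw 167.5 w 0.0530 F [ 0.3 -0.5 -0.8] t 21.6 j6 -1.20
PLAN turn z units 0.07 tilt units [-0.017 -0.057] then shift xyz units [-0.21 -0.1   2.03]
```

Request:
move_arm:
  targets:
    - [-0.02,-0.06,0.07,-0.21,-0.1,0,-1]
    - [0,0,0,0,0,0.6,-1]
    - [0,0,0,0,0,0.6,-1]
    - [0,0,0,0,0,0,-1]
    - [0,0,0,0,0,0,-1]

```text
t: 22.25
position: [0.5721, 0.1295, 0.1069]
eef_rot: [0.003, 0.112, 0.994, 0.001]
wrist_force: [-0.3, -0.2, -1.2]
grip_width: 0.0531
```

```bash
python3 - <<'E'
from h import *
plan(.5707,.1271,.0565,-13.1)
E
```

```text
pos [0.5721 0.1295 0.1069] yaw 167.1 w 0.0531 F [-0.3 -0.2 -1.2] t 22.2 j6 -1.21
PLAN turn z units 0.03 tilt units [0.015 0.037] then shift xyz units [ 0.01 -0.04  0.84]
```

Request:
move_arm:
  targets:
    - [0.02,0.04,0.03,0.01,-0.04,0.2,-1]
    - [0,0,0,0,0,0.35,-1]
    - [0,0,0,0,0,0,-1]
    - [0,0,0,0,0,0,-1]
    - [0,0,0,0,0,0,-1]

```text
t: 22.88
position: [0.5749, 0.1277, 0.0788]
eef_rot: [0.004, 0.114, 0.993, 0.001]
wrist_force: [-0.6, -0.5, -1.1]
grip_width: 0.0527
```

```bash
python3 - <<'E'
from h import *
plan(.5707,.1271,.056,-13.1)
E
```

```text
pos [0.5749 0.1277 0.0788] yaw 166.9 w 0.0527 F [-0.6 -0.5 -1.1] t 22.9 j6 -1.21
PLAN turn z units 0.00 tilt units [0.014 0.053] then shift xyz units [ 0.07 -0.03  0.38]
```

Request:
move_arm:
  targets:
    - [0.02,0.06,0,0.07,-0.03,0.1,-1]
    - [0,0,0,0,0,0.16,-1]
    - [0,0,0,0,0,0,-1]
    - [0,0,0,0,0,0,-1]

```text
t: 23.38
position: [0.5706, 0.1269, 0.0629]
eef_rot: [-0.0, 0.114, 0.993, -0.0]
wrist_force: [-0.2, -0.2, -2.0]
grip_width: 0.0528
```

```bash
python3 - <<'E'
from h import *
plan(.5707,.1271,.056,-13.1)
E
```

```text
pos [0.5706 0.1269 0.0629] yaw 166.9 w 0.0528 F [-0.2 -0.2 -2. ] t 23.4 j6 -1.21
PLAN turn z units -0.00 tilt units [-0.004 -0.003] then shift xyz units [-0.    0.    0.11]
```

Request:
move_arm:
  targets:
    - [0,0,0,0,0,0.08,-1]
    - [0,0,0,0,0,0.03,-1]
    - [0,0,0,0,0,0,-1]
    - [0,0,0,0,0,0,-1]

```text
t: 23.88
position: [0.5708, 0.1269, 0.0562]
eef_rot: [0.0, 0.114, 0.993, -0.0]
wrist_force: [0.6, 0.7, -1.1]
grip_width: 0.0529
```

Request:
move_arm:
  targets:
    - [0,0,0,0,0,0.01,-1]
    - [0,0,0,0,0,0,0.2]
    - [0,0,0,0,0,0,1]
    - [0,0,0,0,0,0,1]
    - [0,0,0,0,0,0,1]
    - [0,0,0,0,0,-0.3,1]
    - [0,0,0,0,0,-0.8,1]
    - [0,0,0,0,0,-0.9,1]
    - [0,0,0,0,0,-0.9,1]
    - [0,0,0,0,0,0,1]

```text
t: 25.12
position: [0.5712, 0.127, 0.2411]
eef_rot: [0.002, 0.114, 0.993, 0.0]
wrist_force: [0.2, 0.7, -0.3]
grip_width: 0.0854
```

```bash
python3 - <<'E'
from h import *
look(['upper_storey','ground_floor'])
plan(.603,.376,.24,20)
E
```

```text
upper_storey 0.9 [251. 164.] zt 0.082 [569.8 125.8] [ 54.1 129.2] 77.1 6762
ground_floor 0.53 [280. 165.] zt 0.048 [577.5 156.3] [ 3.1 90.8] 77.1 204
pos [0.5679 0.1266 0.2333] yaw 166.9 w 0.0856 F [ 0.8 -0.1 -0.2] t 25.3 j6 -1.21
PLAN turn z units -4.14 tilt units [-0.021 -0.048] then shift xyz units [-1.97  3.71 -0.11]
```

Request:
move_arm:
  targets:
    - [-0.02,-0.05,-0.83,0,0,0,1]
    - [0,0,-0.83,0,0,0,1]
    - [0,0,-0.83,0,0,0,1]
    - [0,0,-0.83,0,0,0,1]
    - [0,0,-0.82,0,0,0,1]

```text
t: 25.9
position: [0.5617, 0.1257, 0.2221]
eef_rot: [-0.009, -0.182, 0.983, 0.001]
wrist_force: [-0.6, -0.8, 0.1]
grip_width: 0.0854
```

Request:
move_arm:
  targets:
    - [0,0,0,-0.42,0.78,0,1]
    - [0,0,0,-0.42,0.78,0,1]
    - [0,0,0,-0.42,0.78,0,1]
    - [0,0,0,-0.42,0.78,0,1]
    - [0,0,0,-0.25,0.5,0,1]
    - [0,0,0,0,0,0,1]
    - [0,0,0,0,0,0,1]

```text
t: 26.78
position: [0.5851, 0.3727, 0.2026]
eef_rot: [-0.022, -0.182, 0.983, -0.003]
wrist_force: [0.2, -0.5, -0.0]
grip_width: 0.0853
```

```bash
python3 - <<'E'
from h import *
im,d,P=look(['roof'],'w3')
m=arm.outline_of('wrist','roof')[0]['mask']
Q=P[m]; 
Q=Q[(Q[:,2]>.008)&(Q[:,2]<.035)]
print(cv2.minAreaRect((Q[:,:2]*1000).astype(np.float32)))
plan(.603,.376,.024,20)
E
```

```text
roof 0.76 [249. 184.] zt 0.046 [604.  372.8] [60.2 27.5] 20.3 1561
((604.2505493164062, 372.5782470703125), (132.19805908203125, 66.09935760498047), 19.763944625854492)
pos [0.5857 0.3723 0.2039] yaw -159.1 w 0.0854 F [-0.2  0.5 -0.4] t 26.9 j6 -1.45
PLAN turn z units 0.11 tilt units [ 0.021 -0.31 ] then shift xyz units [-0.29 -0.04  3.  ]
```

View pics/w3.png

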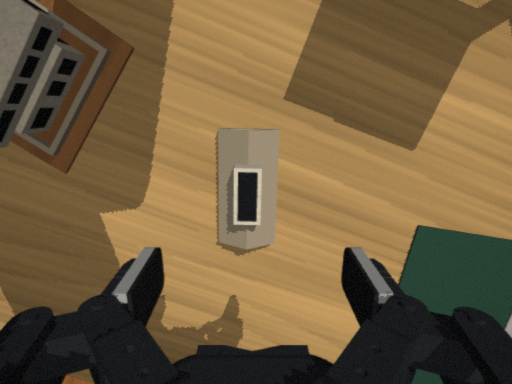

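Request:
move_arm:
  targets:
    - [0.02,-0.31,0.1,0,0,0,1]
    - [0,0,0,0,0,0,1]
    - [0,0,0,0,0,0,1]

```text
t: 27.3
position: [0.5867, 0.3693, 0.205]
eef_rot: [0.001, -0.173, 0.985, -0.0]
wrist_force: [-0.1, 0.2, 0.3]
grip_width: 0.0856
```

```bash
python3 - <<'E'
from h import *
plan(.6041,.3727,.025,19.9)
E
```

```text
pos [0.5867 0.3693 0.205 ] yaw -160.1 w 0.0856 F [-0.1  0.2  0.3] t 27.3 j6 -1.43
PLAN turn z units 0.00 tilt units [-0.003  0.009] then shift xyz units [-0.29 -0.05  3.  ]
```

Request:
move_arm:
  targets:
    - [0,0,0,-0.29,-0.05,0,1]
    - [0,0,0,0,0,0.7,1]
    - [0,0,0,0,0,0.7,1]
    - [0,0,0,0,0,0.4,1]
    - [0,0,0,0,0,0,1]
    - [0,0,0,0,0,0,1]

```text
t: 28.05
position: [0.6078, 0.3714, 0.0981]
eef_rot: [0.002, -0.172, 0.985, 0.001]
wrist_force: [0.4, 0.0, 0.0]
grip_width: 0.0853
```

```bash
python3 - <<'E'
from h import *
plan(.6041,.3727,.025,19.9)
E
```

```text
pos [0.6078 0.3714 0.0981] yaw -160.2 w 0.0853 F [0.4 0.  0. ] t 28.1 j6 -1.44
PLAN turn z units -0.01 tilt units [0.003 0.025] then shift xyz units [0.05 0.04 1.22]
```

Request:
move_arm:
  targets:
    - [0,0.03,0,0.05,0.04,0.3,1]
    - [0,0,0,0,0,0.5,1]
    - [0,0,0,0,0,0.1,1]
    - [0,0,0,0,0,0,1]
    - [0,0,0,0,0,0,1]

```text
t: 28.68
position: [0.6067, 0.3747, 0.0476]
eef_rot: [0.003, -0.172, 0.985, 0.001]
wrist_force: [-0.5, -0.5, -1.2]
grip_width: 0.0851
```

```bash
python3 - <<'E'
from h import *
plan(.6041,.3727,.025,19.9)
E
```

```text
pos [0.6067 0.3747 0.0476] yaw -160.2 w 0.0851 F [-0.5 -0.5 -1.2] t 28.7 j6 -1.44
PLAN turn z units -0.01 tilt units [0.012 0.047] then shift xyz units [ 0.05 -0.02  0.38]
```

Request:
move_arm:
  targets:
    - [0.02,0.05,0,0.05,-0.02,0.2,1]
    - [0,0,0,0,0,0.16,1]
    - [0,0,0,0,0,0,1]
    - [0,0,0,0,0,0,1]

```text
t: 29.18
position: [0.6052, 0.3729, 0.0262]
eef_rot: [0.001, -0.172, 0.985, -0.0]
wrist_force: [-0.3, 0.6, 0.4]
grip_width: 0.0855
```

```bash
python3 - <<'E'
from h import *
plan(.6041,.3727,.025,19.9)
E
```

```text
pos [0.6052 0.3729 0.0262] yaw -160.2 w 0.0855 F [-0.3  0.6  0.4] t 29.2 j6 -1.44
PLAN turn z units -0.01 tilt units [-0.007  0.011] then shift xyz units [0.02 0.   0.02]
```

Request:
move_arm:
  targets:
    - [0,0,0,0.02,0,0.02,-1]
    - [0,0,0,0,0,0,-1]
    - [0,0,0,0,0,0,-1]
    - [0,0,0,0,0,0,-1]
    - [0,0,0,0,0,0,-1]
    - [0,0,0,0,0,0,-1]
    - [0,0,0,0,0,0,-1]
    - [0,0,0,0,0,0,-1]

```text
t: 30.18
position: [0.6045, 0.3728, 0.0258]
eef_rot: [0.001, -0.172, 0.985, -0.0]
wrist_force: [-0.6, -0.2, 0.3]
grip_width: 0.0268
```

```bash
python3 - <<'E'
from h import *
plan(.6041,.3727,.025,19.9)
E
```

```text
pos [0.6045 0.3728 0.0258] yaw -160.2 w 0.0268 F [-0.6 -0.2  0.3] t 30.2 j6 -1.44
PLAN turn z units -0.01 tilt units [-0.005  0.02 ] then shift xyz units [0.01 0.   0.01]
```

Request:
move_arm:
  targets:
    - [0,0,0,0,0,-0.2,-1]
    - [0,0,0,0,0,-0.6,-1]
    - [0,0,0,0,0,-0.8,-1]
    - [0,0,0,0,0,-0.8,-1]
    - [0,0,0,0,0,-0.8,-1]
    - [0,0,0,0,0,0,-1]
    - [0,0,0,0,0,0,-1]

```text
t: 31.05
position: [0.6029, 0.3722, 0.2263]
eef_rot: [0.001, -0.172, 0.985, -0.0]
wrist_force: [0.1, -0.1, -2.1]
grip_width: 0.0267
```

```bash
python3 - <<'E'
from h import *
plan(.5698,.1258,.2,-12.9)
E
```

```text
pos [0.6029 0.3722 0.2263] yaw -160.2 w 0.0267 F [ 0.1 -0.1 -2.1] t 31.1 j6 -1.44
PLAN turn z units 4.09 tilt units [-0.007  0.012] then shift xyz units [-0.38 -4.13  0.44]
```

Request:
move_arm:
  targets:
    - [0,0,0.82,0,0,0,-1]
    - [0,0,0.82,0,0,0,-1]
    - [0,0,0.82,0,0,0,-1]
    - [0,0,0.82,0,0,0,-1]
    - [0,0,0.81,0,0,0,-1]
    - [0,0,0,0,0,0,-1]

```text
t: 31.8
position: [0.5985, 0.3698, 0.215]
eef_rot: [-0.006, 0.121, 0.993, -0.005]
wrist_force: [-0.7, 0.0, -0.7]
grip_width: 0.0265
```

Request:
move_arm:
  targets:
    - [0,0,0,-0.06,-0.68,0,-1]
    - [0,0,0,-0.06,-0.68,0,-1]
    - [0,0,0,-0.06,-0.68,0,-1]
    - [0,0,0,-0.06,-0.68,0,-1]
    - [0,0,0,-0.06,-0.68,0,-1]
    - [0,0,0,-0.06,-0.5,0,-1]
    - [0,0,0,0,0,0,-1]
    - [0,0,0,0,0,0,-1]

```text
t: 32.8
position: [0.5597, 0.13, 0.2089]
eef_rot: [-0.012, 0.109, 0.994, -0.007]
wrist_force: [0.6, -0.2, -1.4]
grip_width: 0.0268
```

```bash
python3 - <<'E'
from h import *
plan(.5698,.1258,.15,-12.9)
E
```

```text
pos [0.5597 0.13   0.2089] yaw 167.5 w 0.0268 F [ 0.6 -0.2 -1.4] t 32.8 j6 -1.21
PLAN turn z units 0.05 tilt units [-0.12  -0.157] then shift xyz units [-0.18 -0.03  0.98]
```

Request:
move_arm:
  targets:
    - [-0.12,-0.16,0.05,0,0,0,-1]
    - [0,0,0,-0.18,-0.03,0.1,-1]
    - [0,0,0,0,0,0.5,-1]
    - [0,0,0,0,0,0.1,-1]
    - [0,0,0,0,0,0,-1]
    - [0,0,0,0,0,0,-1]

```text
t: 33.55
position: [0.572, 0.1286, 0.1663]
eef_rot: [0.002, 0.109, 0.994, 0.001]
wrist_force: [-0.1, 0.8, -1.3]
grip_width: 0.0264
```

```bash
python3 - <<'E'
from h import *
plan(.5698,.1258,.125,-12.9)
E
```

```text
pos [0.572  0.1286 0.1663] yaw 167.5 w 0.0264 F [-0.1  0.8 -1.3] t 33.5 j6 -1.22
PLAN turn z units 0.04 tilt units [0.017 0.028] then shift xyz units [ 0.03 -0.05  0.69]
```

Request:
move_arm:
  targets:
    - [0.02,0.03,0.05,0.03,-0.05,0.2,-1]
    - [0,0,0,0,0,0.3,-1]
    - [0,0,0,0,0,0,-1]
    - [0,0,0,0,0,0,-1]

```text
t: 34.05
position: [0.5701, 0.1259, 0.1353]
eef_rot: [0.0, 0.113, 0.994, -0.0]
wrist_force: [0.1, 0.6, -0.3]
grip_width: 0.0269
```

```bash
python3 - <<'E'
from h import *
plan(.5698,.1258,.112,-12.9)
E
```

```text
pos [0.5701 0.1259 0.1353] yaw 167.0 w 0.0269 F [ 0.1  0.6 -0.3] t 34.0 j6 -1.21
PLAN turn z units -0.01 tilt units [-0.001  0.007] then shift xyz units [ 0.   -0.    0.39]
```

Request:
move_arm:
  targets:
    - [0,0,0,0,0,0.2,-1]
    - [0,0,0,0,0,0.15,-1]
    - [0,0,0,0,0,0,-1]
    - [0,0,0,0,0,0,-1]

```text
t: 34.55
position: [0.5702, 0.126, 0.113]
eef_rot: [0.001, 0.113, 0.994, -0.0]
wrist_force: [-0.1, -0.1, -1.4]
grip_width: 0.0269
```

```bash
python3 - <<'E'
from h import *
plan(.5698,.1258,.108,-12.9)
E
```

```text
pos [0.5702 0.126  0.113 ] yaw 167.0 w 0.0269 F [-0.1 -0.1 -1.4] t 34.5 j6 -1.21
PLAN turn z units -0.01 tilt units [0.    0.008] then shift xyz units [ 0.01 -0.    0.08]
```

Request:
move_arm:
  targets:
    - [0,0,0,0,0,0.06,-1]
    - [0,0,0,0,0,0.02,-1]
    - [0,0,0,0,0,0,-1]
    - [0,0,0,0,0,0,-1]

```text
t: 35.05
position: [0.5707, 0.1261, 0.1086]
eef_rot: [0.001, 0.113, 0.994, 0.0]
wrist_force: [-0.1, 0.5, -1.1]
grip_width: 0.0265
```

Request:
move_arm:
  targets:
    - [0,0,0,0,0,0,-0.2]
    - [0,0,0,0,0,0,0.6]
    - [0,0,0,0,0,0,0.6]
    - [0,0,0,0,0,0,0.6]
    - [0,0,0,0,0,-0.3,0.6]
    - [0,0,0,0,0,-0.8,1]
    - [0,0,0,0,0,-0.8,1]
    - [0,0,0,0,0,-0.5,1]
    - [0,0,0,0,0,0,1]

```text
t: 36.17
position: [0.5709, 0.1262, 0.2634]
eef_rot: [0.003, 0.113, 0.994, 0.001]
wrist_force: [0.3, 0.4, 0.1]
grip_width: 0.085
```

```bash
python3 - <<'E'
from h import *
im,d,P=look(['roof'],'w4')
plan(.391,-.324,.24,3)
E
```

```text
roof 0.81 [254. 164.] zt 0.128 [571.1 124.7] [27.9 60.2] 77.7 1888
pos [0.5695 0.126  0.2596] yaw 167.0 w 0.0855 F [-0.3 -0.2 -0.4] t 36.3 j6 -1.21
PLAN turn z units -2.00 tilt units [0.002 0.014] then shift xyz units [ 3.36 -7.33  0.33]
```

View pics/w4.png

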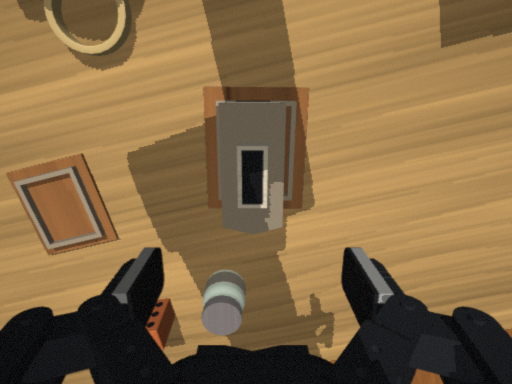

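Request:
move_arm:
  targets:
    - [0,0,-0.7,0,-0.6,0,1]
    - [0,0,-0.7,0.1,-0.8,0,1]
    - [0,0,-0.6,0.2,-0.8,0,1]
    - [0,0,0,0.2,-0.8,0,1]
    - [0,0,0,0.1,-0.8,0,1]
    - [0,0,0,0,-0.6,0,1]
    - [0,0,0,0,0,0,1]
    - [0,0,0,0,0,0,1]

```text
t: 37.28
position: [0.5179, -0.1417, 0.2452]
eef_rot: [-0.01, -0.032, 0.999, 0.003]
wrist_force: [-0.3, 0.2, -0.4]
grip_width: 0.0851
```

```bash
python3 - <<'E'
from h import *
im,d,P=look(['garage_plot','garage'])
plan(.391,-.324,.22,4)
E
```

```text
garage_plot 0.96 [245. 208.] zt 0.015 [ 587.6 -147. ] [103.4  82.1] 0.8 1383
garage 0.68 [84. 34.] zt 0.038 [ 393.7 -328.2] [65.6 47. ] 4.2 3214
pos [ 0.5184 -0.1412  0.246 ] yaw -176.2 w 0.0854 F [-0.5 -0.5  0.1] t 37.4 j6 -2.00
PLAN turn z units -0.03 tilt units [ 0.039 -0.132] then shift xyz units [ 2.33 -2.89  0.43]
```

Request:
move_arm:
  targets:
    - [0.04,-0.13,0,0,0,0,1]
    - [0,0,0,0.5,-0.62,0,1]
    - [0,0,0,0.5,-0.62,0,1]
    - [0,0,0,0.5,-0.62,0,1]
    - [0,0,0,0.5,-0.62,0,1]
    - [0,0,0,0.2,-0.35,0,1]
    - [0,0,0,0,0,0,1]
    - [0,0,0,0,0,0,1]

```text
t: 38.42
position: [0.398, -0.319, 0.2472]
eef_rot: [0.004, -0.038, 0.999, -0.002]
wrist_force: [0.1, -0.1, -0.3]
grip_width: 0.0855
```

```bash
python3 - <<'E'
from h import *
im,d,P=look(['garage'],'w5')
plan(.3937,-.3282,.012,4.2)
E
```

```text
garage 0.69 [246. 152.] zt 0.038 [ 393.2 -328.8] [66.2 45.9] 3.9 2258
pos [ 0.3982 -0.3188  0.2472] yaw -175.6 w 0.0854 F [-0.6 -0.4 -0.1] t 38.5 j6 -2.43
PLAN turn z units 0.03 tilt units [-0.036  0.058] then shift xyz units [ 0.09 -0.15  3.92]
```

Request:
move_arm:
  targets:
    - [-0.04,0.06,0.04,0.1,-0.15,0,1]
    - [0,0,0,0,0,0.7,1]
    - [0,0,0,0,0,0.8,1]
    - [0,0,0,0,0,0.8,1]
    - [0,0,0,0,0,0.5,1]
    - [0,0,0,0,0,0,1]
    - [0,0,0,0,0,0,1]

```text
t: 39.4
position: [0.3953, -0.3294, 0.0774]
eef_rot: [0.0, -0.038, 0.999, -0.001]
wrist_force: [-0.6, -0.4, 0.7]
grip_width: 0.0851
```

```bash
python3 - <<'E'
from h import *
plan(.3933,-.3286,.012,4.0)
E
```

```text
pos [ 0.3953 -0.3294  0.0774] yaw -175.6 w 0.0851 F [-0.6 -0.4  0.7] t 39.4 j6 -2.44
PLAN turn z units 0.05 tilt units [-0.017  0.004] then shift xyz units [0.03 0.02 1.09]
```

Request:
move_arm:
  targets:
    - [-0.02,0,0.05,0.03,0.02,0.3,1]
    - [0,0,0,0,0,0.4,1]
    - [0,0,0,0,0,0.2,1]
    - [0,0,0,0,0,0,1]
    - [0,0,0,0,0,0,1]

```text
t: 40.02
position: [0.3962, -0.3314, 0.0258]
eef_rot: [0.003, -0.035, 0.999, -0.003]
wrist_force: [0.1, 0.2, 0.3]
grip_width: 0.0855
```

```bash
python3 - <<'E'
from h import *
plan(.3933,-.3286,.012,4.0)
E
```

```text
pos [ 0.3962 -0.3314  0.0258] yaw -176.0 w 0.0855 F [0.1 0.2 0.3] t 40.0 j6 -2.44
PLAN turn z units -0.00 tilt units [-0.042  0.044] then shift xyz units [0.05 0.05 0.23]
```

Request:
move_arm:
  targets:
    - [-0.05,0.05,0,0.05,0.05,0.12,1]
    - [0,0,0,0,0,0.1,1]
    - [0,0,0,0,0,0,1]
    - [0,0,0,0,0,0,1]

```text
t: 40.52
position: [0.3937, -0.3292, 0.0131]
eef_rot: [0.0, -0.035, 0.999, -0.0]
wrist_force: [0.5, -0.5, 0.2]
grip_width: 0.0852
```

```bash
python3 - <<'E'
from h import *
plan(.3933,-.3286,.012,4.0)
E
```

```text
pos [ 0.3937 -0.3292  0.0131] yaw -176.0 w 0.0852 F [ 0.5 -0.5  0.2] t 40.5 j6 -2.44
PLAN turn z units -0.00 tilt units [-0.001  0.002] then shift xyz units [0.01 0.01 0.02]
```

Request:
move_arm:
  targets:
    - [0,0,0,0,0,0,-1]
    - [0,0,0,0,0,0,-1]
    - [0,0,0,0,0,0,-1]
    - [0,0,0,0,0,0,-1]
    - [0,0,0,0,0,0,-1]
    - [0,0,0,0,0,-0.2,-1]
    - [0,0,0,0,0,-0.7,-1]
    - [0,0,0,0,0,-0.8,-1]
    - [0,0,0,0,0,-0.8,-1]
    - [0,0,0,0,0,0,-1]

```text
t: 41.78
position: [0.3933, -0.3289, 0.1706]
eef_rot: [0.0, -0.035, 0.999, -0.0]
wrist_force: [1.9, -0.7, -0.2]
grip_width: 0.0447
```

```bash
python3 - <<'E'
from h import *
plan(.5876,-.147,.12,0.8)
E
```

```text
pos [ 0.3933 -0.3289  0.1706] yaw -176.0 w 0.0447 F [ 1.9 -0.7 -0.2] t 41.8 j6 -2.44
PLAN turn z units 0.40 tilt units [-0.003  0.003] then shift xyz units [-3.28  2.99  0.84]
```

Request:
move_arm:
  targets:
    - [0,0,0.4,-0.3,0.3,0,-1]
    - [0,0,0,-0.6,0.54,0,-1]
    - [0,0,0,-0.6,0.54,0,-1]
    - [0,0,0,-0.6,0.54,0,-1]
    - [0,0,0,-0.6,0.54,0,-1]
    - [0,0,0,-0.4,0.35,0,-1]
    - [0,0,0,0,0,0,-1]
    - [0,0,0,0,0,0,-1]

```text
t: 42.78
position: [0.5786, -0.1516, 0.1679]
eef_rot: [-0.002, -0.005, 1.0, 0.0]
wrist_force: [-0.2, 0.6, -0.7]
grip_width: 0.045
```

```bash
python3 - <<'E'
from h import *
plan(.5876,-.147,.06,0.8)
E
```

```text
pos [ 0.5786 -0.1516  0.1679] yaw -179.5 w 0.0450 F [-0.2  0.6 -0.7] t 42.8 j6 -1.92
PLAN turn z units -0.03 tilt units [ 0.001 -0.032] then shift xyz units [-0.15  0.07  1.8 ]
```

Request:
move_arm:
  targets:
    - [0,-0.03,-0.03,-0.15,0.07,0.2,-1]
    - [0,0,0,0,0,0.7,-1]
    - [0,0,0,0,0,0.7,-1]
    - [0,0,0,0,0,0.1,-1]
    - [0,0,0,0,0,0,-1]
    - [0,0,0,0,0,0,-1]

```text
t: 43.52
position: [0.5877, -0.1507, 0.0641]
eef_rot: [0.002, -0.004, 1.0, -0.001]
wrist_force: [0.4, 0.1, -1.2]
grip_width: 0.0448
```

```bash
python3 - <<'E'
from h import *
plan(.5876,-.147,.03,0.8)
E
```

```text
pos [ 0.5877 -0.1507  0.0641] yaw -179.5 w 0.0448 F [ 0.4  0.1 -1.2] t 43.5 j6 -1.91
PLAN turn z units -0.04 tilt units [-0.007  0.022] then shift xyz units [0.   0.06 0.57]
```

Request:
move_arm:
  targets:
    - [0,0.02,0,0,0.06,0.1,-1]
    - [0,0,0,0,0,0.35,-1]
    - [0,0,0,0,0,0.1,-1]
    - [0,0,0,0,0,0,-1]
    - [0,0,0,0,0,0,-1]

```text
t: 44.15
position: [0.5896, -0.1474, 0.0316]
eef_rot: [0.002, -0.004, 1.0, -0.001]
wrist_force: [0.1, 0.4, -0.8]
grip_width: 0.0445
```

```bash
python3 - <<'E'
from h import *
plan(.5876,-.147,.019,0.8)
E
```

```text
pos [ 0.5896 -0.1474  0.0316] yaw -179.5 w 0.0445 F [ 0.1  0.4 -0.8] t 44.1 j6 -1.91
PLAN turn z units -0.04 tilt units [-0.017  0.03 ] then shift xyz units [0.03 0.01 0.21]
```

Request:
move_arm:
  targets:
    - [-0.02,0.03,0,0.03,0.01,0.1,-1]
    - [0,0,0,0,0,0.1,-1]
    - [0,0,0,0,0,0,-1]
    - [0,0,0,0,0,0,-1]

```text
t: 44.65
position: [0.5886, -0.1472, 0.0198]
eef_rot: [0.001, -0.004, 1.0, -0.0]
wrist_force: [-1.1, -0.5, 0.2]
grip_width: 0.045
```

Request:
move_arm:
  targets:
    - [0,0,0,0,0,0.01,-1]
    - [0,0,0,0,0,0,0.1]
    - [0,0,0,0,0,0,0.9]
    - [0,0,0,0,0,0,0.9]
    - [0,0,0,0,0,0,0.9]
    - [0,0,0,0,0,-0.3,0.9]
    - [0,0,0,0,0,-0.8,1]
    - [0,0,0,0,0,-0.9,1]
    - [0,0,0,0,0,-0.9,1]
    - [0,0,0,0,0,-0.5,1]

```text
t: 45.9
position: [0.5865, -0.1466, 0.2316]
eef_rot: [-0.001, -0.004, 1.0, 0.0]
wrist_force: [-0.2, -0.3, -0.8]
grip_width: 0.0853
```

Request:
move_arm:
  targets:
    - [0,0,0,0,0,0,1]
    - [0,0,0,0,0,0,1]

```text
t: 46.15
position: [0.5881, -0.1471, 0.2367]
eef_rot: [0.003, -0.004, 1.0, -0.001]
wrist_force: [0.3, 0.2, -0.5]
grip_width: 0.086
```

```bash
python3 - <<'E'
from h import *
look(['garage','garage_plot'])
plan(.5876,-.147,.24,.8)
for c in ('top','side'):
    T=camT(c);im,d=arm.camera(c);P=cloud(c,d,T);P[d==0]=np.nan
    for n in ['roof','upper_storey','garage','glue_jar','tape_roll','brick_sample']:
        f=find(c,n,P)
        if f: print(c,n,round(f[0],2),'zt %.3f'%f[2],np.round(f[3][0],1),np.round(f[3][1],1),round(f[3][2],1))
cv2.imwrite('pics/s2.png',cv2.resize(im[50:300,100:400,::-1],None,fx=2.4,fy=2.4))
E
```

```text
garage 0.9 [249. 159.] zt 0.044 [ 587.8 -148.7] [65.8 45.6] 0.9 2399
garage_plot 0.81 [258. 130.] zt 0.015 [ 587.6 -147.2] [102.4  82.1] 1.3 1582
pos [ 0.5877 -0.147   0.2355] yaw -179.5 w 0.0857 F [-0.5 -0.2 -0.5] t 46.3 j6 -1.91
PLAN turn z units -0.04 tilt units [-0.006  0.026] then shift xyz units [ 0.   -0.   -0.08]
top roof 0.89 zt 0.131 [571.2 127.3] [28.2 59.8] 76.9
top garage 0.63 zt 0.049 [ 574.7 -136.3] [28.9 41.5] 82.4
top glue_jar 0.92 zt 0.079 [761.4  42. ] [48.4 48.2] 0.2
top tape_roll 0.78 zt 0.025 [372.2 -18.2] [84.  86.3] 89.8
top brick_sample 0.97 zt 0.074 [781.3 -81.7] [61.7 34.7] 89.5
side roof 0.62 zt 0.129 [568.5 128.5] [30.8 59.9] 77.4
side upper_storey 0.62 zt 0.077 [563.9 155.7] [132.6  42.3] 6.1
side garage 0.88 zt 0.045 [ 584.3 -143.6] [66.6 48.5] 0.3
side glue_jar 0.71 zt 0.076 [759.1  43.4] [50.2 50.5] 18.1
side tape_roll 0.82 zt 0.021 [369.9 -13.2] [88.2 87.3] 35.2
side brick_sample 0.68 zt 0.071 [771.3 -41.4] [ 43.  146.8] 8.7
```

View pics/s2.png

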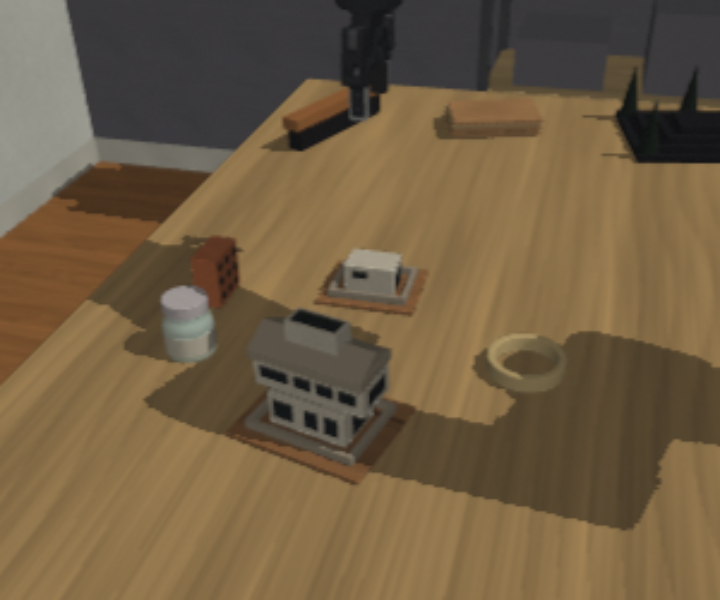

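The picture shows the house stacked at about (320,380) and the garage inside its wall at about (372,275). The jar, tape and brick haven't been disturbed, and the arm is clear.

```bash
python3 -c "
from h import *
print(arm.close_job())"
```

```text
the job is handed in; nothing more can be done
None
```

I built the house on the larger plot (ground floor, upper storey, roof), set the garage in the smaller plot, and handed the job in at about 46 s of robot time. No verdict was reported.

**Placing (wrist camera, measured right after each release):**

| Piece | On | Off centre | Angle off | Top height |
|---|---|---|---|---|
| Ground floor | house plot | about 1.6 mm | about 0.2° | 48 mm (as expected) |
| Upper storey | ground floor | about 1.6 mm | about 0.2° | 82 mm (as expected) |
| Roof | upper storey | about 1.7 mm | about 0.6° | 128 mm (as expected) |
| Garage | garage plot | about 1.5 mm | about 0.4° | 44 mm (as expected) |

- **Bystanders:** in the top camera, the glue jar, tape roll and brick sample stayed within about 3 mm of where they started, which is about the level of the measuring noise.
- **Disagreements:** the top camera put the garage about 18 mm from where the wrist camera did, from a partial outline because the gripper hung over it. The side camera's outlines of the upper storey and brick sample were also wrong. The wrist measurements, the side camera's own garage fix (within about 6 mm of the wrist's) and the final side picture all showed the pieces in place.

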